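Release the paint pot from the ratchet clamp

ROBOT

A 7-joint arm with a two-finger parallel gripper is mounted at the origin on the work surface; the furniture and walls round the work are solid. World frame = base frame: x ahead of the robot, y to its left, z up, the work surface at z = 0. Lengths are in m, angles in rad, forces in N, time in s.
With the tool pointing down it reaches from about 0.35 to 0.9 m from the base axis. Payload 7.2 kg.
Tool frame: the origin (TCP) lies between the finger pads; the fingertips stand 25 mm ahead of it and the grasp point (between the pads) lies 6 mm ahead of it; z points along the fingers, y is the line along which they close (so a half turn about z gives the same grasp; the last joint's range is limited). The gripper opens to 88 mm and grips with 3 to 60 N. Pads are 20 mm wide; open, the fingers measure 115 mm over their backs; the gripper's body (75 mm by 178 mm) begins 61 mm behind the grasp point.
Start: joints at [1.074, 0.411, -0.013, 1.596, 0.006, 1.134, -0.082], TCP at [0.26, -0.568, 0.248] pointing down, gripper open.
Joint ranges: [-2.95, 2.95], [-0.29, 1.99], [-1.47, 1.44], [0.14, 2.54], [-1.03, 4.17], [0.13, 1.85], [-2.86, 2.86]. Speed limits (rad/s): [2.39, 2.39, 3.01, 3.01, 3.14, 3.14, 3.14].

INTERFACE

Orientations are given as a unit quaternion [x, y, z, w].
In Python, from station import * gives the robot as it stands. The module is installed in compiled form; this text tells all that it offers.
- The arm moves only by the tool arm_command, never from a script. Its argument "series" is a list that holds one entry, the list of rows, each a list of 4 numbers: the shift along the world's x, y, z in mm, then the turn about the world's z in rad. A call has 1 to 10 rows; each row shifts and turns the commanded pose from where the row before left it; what a row does not reach is not made up. A row lasts 1/12 s, in which the tool goes at most 41.7 mm and 7.16 degrees, less where a joint would pass 70% of its speed; a pose out of reach is approached as far as the arm can. A call is refused whole if a number of a shift passes 41.7 or a number of a turn 0.125, either way. A call with a gripper value outside its range is refused whole. "gripper" is the closure, from -1 (fully open) to 1 (shut), set as the call begins (left out, the last holds). The fingers move at their own pace and stop on an object; "squeeze" is the grip in N (left out, the last holds). Time passes only in rows, so rows that do not move let the fingers close. It gives the time, the measured TCP pose, the force, the opening and the grip force at its end, in the units of the state.
- observe(): the state, without advancing time (a new reading comes with each control period).
- read_camera(name): name is "side" or "top"; returns a dict with "img" (384x512x3 uint8, blue, green, red), "vertical_fov" (degrees; the focal length in pixels is half the picture's height over the tangent of half this angle, whatever the lens; pixels are square), "cx", "cy" (the principal point, pixels), "rvec" (rotation vector, rad) and "tvec" (3), from world to camera coordinates, as OpenCV has them. Camera axes: x right, y down, z forward; pixel columns grow to the right and rows downward; lengths in m; the calibration is good to about 2 mm. A picture is of the moment at which its call begins. There is no depth.
- sign_off(): hands the job in; it is judged then, once.
The state is a dict: "time_s": time; "joint_positions": joint angles; "qd": joint speeds; "effort": joint torques, N m; "position": TCP position; "eef_rot": TCP orientation; "force": force on the tool from outside, world axes, zero at the start; "torque": the same for the moment, N m; "opening": opening from 0.0 (shut) to 1.0 (fully open); "gripper_force": force on a finger pad.
Only numpy, scipy, OpenCV 4.12 (cv2) and the standard library are available. Lean on these libraries where they do the work, as an engineer would, in place of code of your own. Each camera call takes 0.05 s, during which the arm holds its last target. There are 200 camera calls.

TASK

Open the bench clamp that holds the pink paint pot: flip its red direction lever (the small upright post in the handle) across to the green-dot side, then swing the black-knobbed handle back and forth, ratcheting the blue jaw away from the pot until the jaw's yellow pointer stands opposite the green mark (within a centimetre). Work the jaw only through the handle, leave the pot standing where it is, and let go with the lever still on the green-dot side.

Things in the scene. Friction and masses are not known exactly. Their poses are not given: they have to be found in the camera images.
- spindle (a point): upright axis of the clamp's handle and pin wheel, at the handle hub, 57 mm above the table. Its axes are the clamp's: x from the spindle to the jaws' bed, y the way the jaw opens (and the handle points at 0), z up. The clamp is fixed to the table: a round grey foot 104 mm across under the wheel, and a bed 14 mm high for the jaws (x 43 to 103 mm, y -83 to 95 mm from the spindle)
- knob (a point): point on the axis of the upright black round knob at the end of the handle, 26 mm in diameter at grip height, standing from 54 to 102 mm above the table; this point is 82 mm above the table, 135 mm from the spindle. The handle is a flat steel fork, 54 mm wide, its top 54 mm above the table; it passes over the jaw
- handle (a joint): swing of the handle about the spindle: 0 when it points along the clamp's +y, grows counter-clockwise seen from above; turns from -0.75 to 0.75 rad between stops and stays where it is left (0.5 N m of friction)
- lever_tip (a point): point on the axis of the red direction lever, an upright round post inside the handle's fork, 11 mm in diameter, standing clear of the fork from 54 to 95 mm above the table; this point is 82 mm above the table. It is the pawl's tail and swings across the fork on a 31 mm radius, 18 mm from side to side, about a pivot on the handle's middle line 62 mm out from the spindle
- pawl (a joint): angle of the direction lever: 0 = leaning to the black-dot side (the clockwise side of the handle seen from above), 0.6 rad = fully over on the green-dot side (the counter-clockwise side). An over-centre spring keeps it on either side (about 2 N at the post, pushed sideways, to cross the middle at 0.3; the post must be free to turn as it goes)
- jaw_pointer (a point): tip of the yellow pointer on top of the blue moving jaw, 43 mm above the table. The jaw is 40 x 30 x 28 mm, and moves along the clamp's y
- jaw: the blue moving jaw itself; origin in the middle of the lower edge of its gripping face. It must not be pushed directly
- green_mark (a point): top of the green mark, a fixed tab 8 mm wide (18 mm at its foot), 32 mm above the table beside the jaw's path; its axes are the clamp's. It stands 46 to 62 mm (along y) from where the pointer starts
- paint_pot: pink paint pot with black cap, 39 mm in diameter, 74 mm tall, loose, standing upright on the clamp's plate between fixed and moving jaw; origin under its foot
- wheel (a joint): turn of the pin wheel under the handle (12 pins, 30 degrees apart): 0 = jaw shut, grows counter-clockwise; jaw moves 24 mm per rad. Lever on the green-dot side: a counter-clockwise handle swing first takes up to 31 degrees of play, then turns the wheel (7 to 10 N at the knob); the clockwise swing slips over the pins. One whole swing opens the jaw 36 mm at most: two to four are needed
There are look-alikes about, which are no part of the job. Leave any purple look-alike of the paint_pot alone.

How it is judged:
By the outcome, as a careful person would: the job done as asked, in the order asked, and still so for the second after the job is handed in, with the robot touching nothing.
It also fails if it takes over 72 s, if anything falls off the work surface, if the arm or the gripper's body presses on something with over 40 N, if the wrist force passes 120 N, or if a joint passes its speed limit or range.

## Working session

There is one attempt and no reset: what is moved stays moved. The work goes in short steps, Python scripts to look and compute and a tool call to move; the robot and the scene stay as the last step left them, time stands still between calls to the robot, and variables do not carry over. Pictures are saved under pics/ and viewed, at most 10 in all, crops included, and the job is handed in when it is done.

Besides the shell and the picture viewer there is one more tool, called as a command line: name --argument value ..., lists and objects as JSON in quotes. arm_command: Moves the arm, as the interface text tells. Its arguments: {"type":"object","properties":{"series":{"type":"array","items":{"type":"array","items":{"type":"array","items":{"type":"number"}}}},"gripper":{"type":"number"},"squeeze":{"type":"number"}},"required":["series"]}

```bash
mkdir -p pics; cat > h.py <<'E'
from station import *
import numpy as np, cv2
def cam(n):
    c=read_camera(n); h=c["img"].shape[0]; f=h/2/np.tan(np.radians(c["vertical_fov"])/2)
    K=np.array([[f,0,c["cx"]],[0,f,c["cy"]],[0,0,1]]); R=cv2.Rodrigues(np.array(c["rvec"],float))[0]
    return c["img"],K,R,np.array(c["tvec"],float).ravel()
def ray(C,uv):
    _,K,R,t=C; d=R.T@np.linalg.solve(K,[uv[0],uv[1],1.]); return -R.T@t,d
def onz(C,uv,z):
    o,d=ray(C,uv); return o+d*(z-o[2])/d[2]
def proj(C,p):
    q=C[1]@(C[2]@np.array(p)+C[3]); return q[:2]/q[2]
def tri(C1,u1,C2,u2):
    o1,d1=ray(C1,u1);o2,d2=ray(C2,u2)
    s=np.linalg.lstsq(np.c_[d1,-d2],o2-o1,rcond=None)[0]
    a=o1+s[0]*d1;b=o2+s[1]*d2; return (a+b)/2,np.linalg.norm(a-b)
E
python3 - <<'E'
from h import *
for n in("side","top"):
    C=cam(n); cv2.imwrite(f"pics/{n}0.png",cv2.resize(C[0],(800,600),interpolation=cv2.INTER_CUBIC)); print(n,C[1][0,0],-C[2].T@C[3],C[2][2])
print(observe())
E
```

```text
side 391.1938102290298 [0.91897567 0.34881496 0.73018823] [-0.4345584  -0.48945008 -0.75604075]
top 421.686069722776 [ 0.49659619 -0.07630383  1.102304  ] [ 0.07680699  0.02002828 -0.9968448 ]
{'time_s': 0.1, 'joint_positions': array([ 1.0737926 ,  0.41186269, -0.01272427,  1.59697167,  0.0056067 ,
        1.13431129, -0.08221006]), 'qd': array([ 0.00032199, -0.00304822, -0.00150767, -0.00279995,  0.00024698,
       -0.00046687,  0.00058649]), 'effort': array([ 2.74008125e-03, -5.89098144e+01,  6.44073989e-01, -2.91708684e+01,
       -5.36674680e-02,  1.45316427e-02,  6.04683783e-05]), 'position': array([ 0.25965477, -0.56803325,  0.2468618 ]), 'eef_rot': array([ 9.77100541e-01,  2.12776777e-01, -2.13994662e-04, -7.27849920e-04]), 'force': array([ 0.17908624, -0.85548441,  0.21320759]), 'torque': array([-0.01181799,  0.00139253, -0.01051958]), 'gripper_force': 0.0, 'opening': 0.9988412603713592}
```

View pics/side0.png

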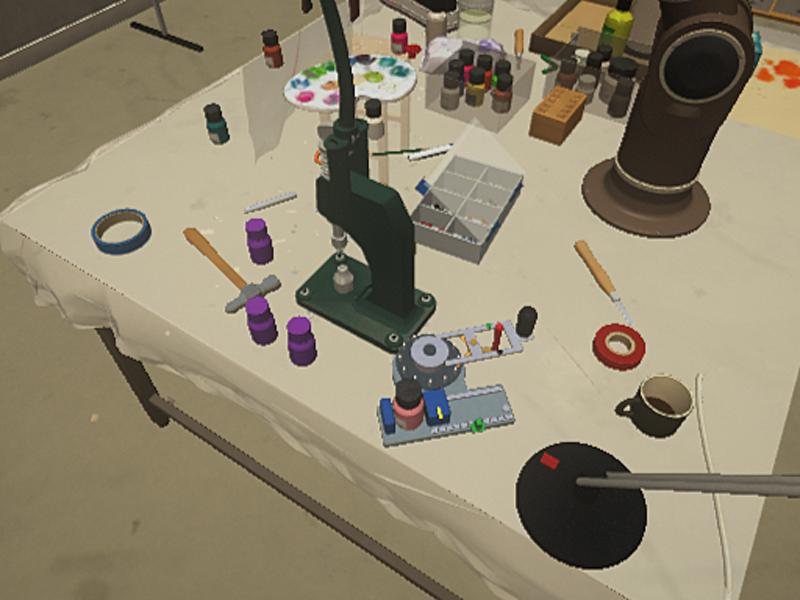

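View pics/top0.png

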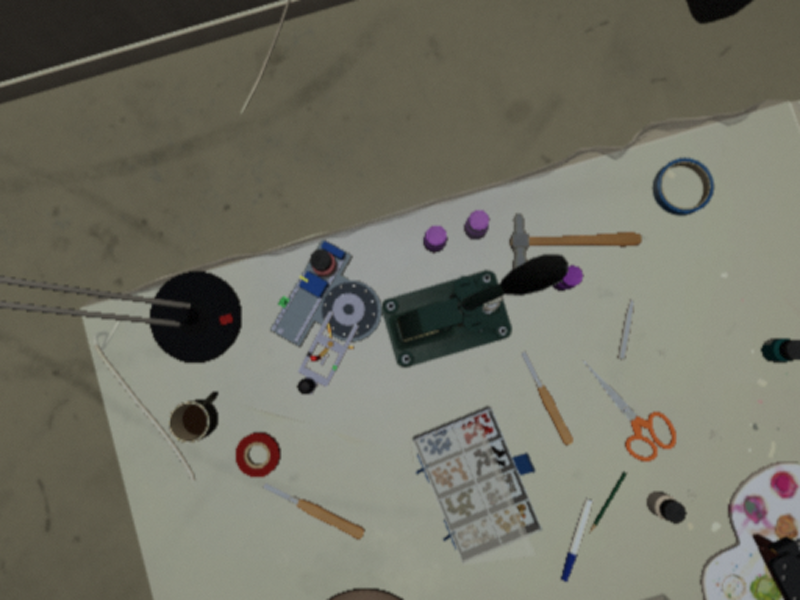

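The side view shows the clamp hub at about (430,350), the knob at (527,320), the red lever at (497,337), the pointer at (438,411) and the green mark at (478,426). In the top view they are at hub (348,309), knob (306,386), lever (314,357), pointer (304,279) and mark (284,301). The tall press stands close on the handle's counter-clockwise side.

```bash
python3 - <<'E'
from h import *
S=cam("side");T=cam("top")
def masks(C,box):
    x0,y0,x1,y1=box
    hsv=cv2.cvtColor(C[0],cv2.COLOR_BGR2HSV); H,Sa,V=[hsv[...,i].astype(int) for i in range(3)]
    m={"red":((H<6)|(H>174))&(Sa>170)&(V>90),"green":(H>45)&(H<80)&(Sa>120)&(V>70),"yellow":(H>22)&(H<33)&(Sa>130)&(V>120),"black":(V<45),"pink":((H<8)|(H>168))&(Sa>70)&(Sa<170)&(V>90)}
    for k,a in m.items():
        b=np.zeros(a.shape,np.uint8); b[y0:y1,x0:x1]=a[y0:y1,x0:x1]
        n,_,st,ce=cv2.connectedComponentsWithStats(b)
        for i in range(1,n):
            if st[i,4]>=4: print(k,st[i].tolist(),ce[i].round(1))
print("side");masks(S,(235,185,350,290)); print("top");masks(T,(168,148,245,258))
for n,uv,z in(("hub",(348,309),.057),("knob",(306,385),.1),("lever",(312.,357),.095),("pot",(321,258),.09),("ptr",(304,279),.043),("mark",(284,301),.032)):
    print(n,onz(T,np.array(uv)/1.5625,z).round(4))
a=np.hstack([cv2.resize(T[0][148:258,168:248],None,fx=5,fy=5,interpolation=cv2.INTER_CUBIC),cv2.resize(S[0][190:300,238:318],None,fx=5,fy=5,interpolation=cv2.INTER_CUBIC)]);cv2.imwrite("pics/crop.png",a)
E
```

```text
side
red [317, 207, 5, 5, 16] [319.1 209.2]
red [315, 212, 5, 12, 28] [317.2 218.2]
green [311, 207, 3, 3, 6] [312.3 207.8]
green [301, 268, 10, 9, 48] [305.5 272.1]
yellow [280, 261, 3, 7, 15] [281. 264.]
black [235, 185, 31, 19, 389] [251.8 191.9]
black [333, 196, 4, 4, 4] [334.5 197.5]
black [336, 196, 8, 19, 24] [340.6 205.8]
black [265, 198, 13, 16, 28] [271.3 205.5]
black [331, 201, 4, 14, 15] [331.8 207.9]
black [235, 216, 20, 10, 41] [244.1 221. ]
black [319, 224, 2, 2, 4] [319.5 224.5]
black [254, 254, 15, 8, 46] [260.9 257.8]
black [271, 261, 3, 9, 12] [272.3 264.3]
black [345, 287, 5, 3, 9] [347.2 288.1]
pink [317, 211, 3, 3, 5] [318.  211.8]
pink [314, 218, 3, 5, 6] [315.  220.3]
pink [252, 255, 19, 20, 212] [261.9 265. ]
top
red [199, 228, 4, 3, 9] [200.3 228.9]
green [179, 190, 6, 6, 23] [181.1 192.7]
black [199, 160, 13, 13, 129] [205.1 166.2]
black [191, 243, 11, 9, 77] [195.7 246.8]
pink [207, 165, 7, 10, 16] [211.2 170.7]
hub [0.5617 0.0135 0.057 ]
knob [0.4452 0.0754 0.1   ]
lever [0.4872 0.0664 0.095 ]
pot [0.6399 0.0513 0.09  ]
ptr [0.6129 0.0853 0.043 ]
mark [0.5787 0.1202 0.032 ]
```

View pics/crop.png

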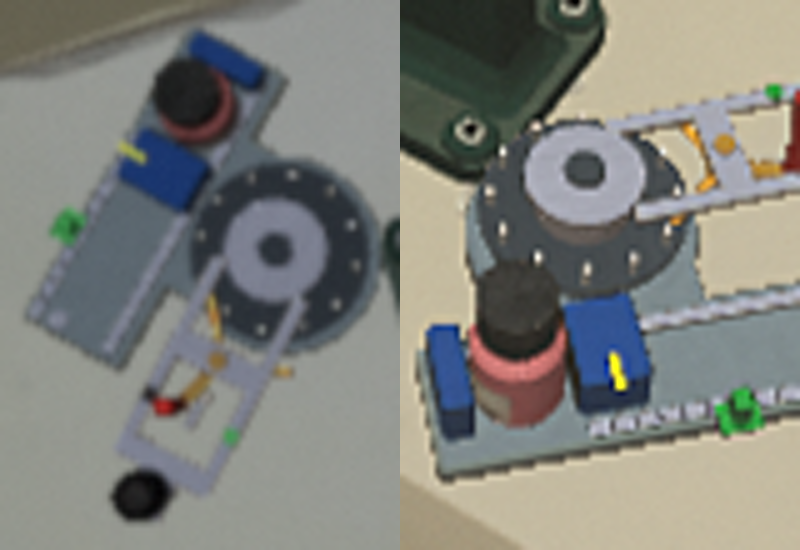

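The crop shows the hub centre at top pixel (223,198), the knob at (196,247) and the lever post at (200,229) on the black-dot side. The pot sits between the fixed jaw and the blue jaw. The pointer tip is at about (192.3,178.2) and the mark at (181.3,193.3).

```bash
python3 - <<'E'
from h import *
S=cam("side");T=cam("top")
hub=onz(T,(223,198),.060); k,e=tri(T,(195.7,246.8),S,(337.2,205.8)); print("hub",hub,"knob tri",k,e,"onz",onz(T,(195.7,246.8),.080), onz(S,(337.2,205.8),.08))
print("hub side",onz(S,(238+185/5,190+170/5),.060))
# bed axis from tab-> use jaw track: bed edges in top crop
p=[onz(T,(168+a/5,148+b/5),.014) for a,b in((285,80),(122,368),(27,316))]
d=p[1]-p[0]; print("bed len",np.linalg.norm(d),"width",np.linalg.norm(p[1]-p[2]))
y=d[:2]/np.linalg.norm(d[:2]); print("yaxis",y,"yaw of y",np.arctan2(y[1],y[0]))
x=np.array([y[1],-y[0]])
kk=onz(T,(195.7,246.8),.080)
l,e=tri(T,(200.5,229),S,(319,209)); print("lever",l,e, onz(T,(200,229),.090))
ptr,e=tri(T,(168+118/5,148+145/5),S,(238+(620-400)/5,190+388/5)); print("ptr",ptr,e)
ptr=onz(T,(168+118/5,148+145/5),.043);mk=onz(T,(168+67/5,148+225/5),.032)
for n,q in(("knob",kk),("lever",l),("leverZ",onz(T,(200,229),.09)),("ptr",ptr),("ptrS",onz(S,(238+220/5,190+388/5),.043)),("mark",mk),("markS",onz(S,(238+340/5,190+395/5),.032))):
    v=q[:2]-hub[:2]; print(n,"clamp xy",(x@v).round(4),(y@v).round(4),np.linalg.norm(v).round(4))
print("tool yaw", observe()["eef_rot"])
E
```

```text
hub [0.56094482 0.01253511 0.06      ] knob tri [0.44279683 0.0795298  0.07619689] 0.0005799509317184913 onz [0.44318129 0.07872618 0.08      ] [0.44535233 0.08129725 0.08      ]
hub side [0.56528399 0.01710532 0.06      ]
bed len 0.1714378766150165 width 0.05644958704343101
yaxis [-0.86252449  0.50601532] yaw of y 2.6110339394102007
lever [0.48599024 0.06520595 0.08866474] 0.00046911953654642225 [0.48587535 0.06640026 0.09      ]
ptr [0.6177585  0.09313886 0.03922849] 0.0007571306585279591
knob clamp xy -0.0025 0.1351 0.1351
lever clamp xy 0.0075 0.0913 0.0916
leverZ clamp xy 0.0085 0.092 0.0924
ptr clamp xy 0.0976 -0.0078 0.0979
ptrS clamp xy 0.1002 -0.0093 0.1006
mark clamp xy 0.1022 0.0404 0.1099
markS clamp xy 0.1071 0.0391 0.114
tool yaw [ 9.77109505e-01  2.12736774e-01 -5.88691382e-05 -2.75540295e-04]
```

```bash
python3 - <<'E'
from h import *
S=cam("side");T=cam("top")
q=lambda a,b:(a/1.5625,b/1.5625)
for n,a,b in(("disc",(196,317),(581,505)),("redsq",(226,319),(550,461)),("discright",(241,318),(517,490)),("pole",(190,322),(580,482)),("press base near",(404,362),(393,345)),("press base far-left",(386,300),(303,300)),("press knob",(535,275),(330,5))):
    p,e=tri(T,q(*a),S,q(*b)); print(n,p.round(3),e.round(4))
for c in((404,362),(386,300),(510,330)): print(onz(T,q(*c),.015).round(3))
E
```

```text
disc [ 0.557  0.277 -0.003] 0.0016
redsq [0.552 0.219 0.02 ] 0.0012
discright [ 0.564  0.208 -0.068] 0.0207
pole [0.551 0.268 0.038] 0.0117
press base near [ 0.496 -0.092 -0.101] 0.0597
press base far-left [ 0.62  -0.08   0.132] 0.1188
press knob [ 0.552 -0.193  0.45 ] 0.0383
[ 0.475 -0.074  0.015]
[ 0.578 -0.046  0.015]
[ 0.524 -0.249  0.015]
```

arm_command --series '[[[5,20,5,0.12],[5,20,5,0.12],[5,20,5,0.12],[5,20,5,0.12],[5,20,5,0.12],[5,20,5,0.12],[5,20,5,0.12],[5,20,5,0.12],[5,20,5,0.12],[5,20,5,0.12]]]' --gripper 1 --squeeze 20

```text
time_s: 1.23
position: [0.31, -0.3674, 0.298]
eef_rot: [0.684, 0.729, -0.0, 0.0]
force: [0.1, 1.1, 0.9]
opening: 0.279
gripper_force: 0.0
```

arm_command --series '[[[5,25,0,0.12],[5,25,0,0.12],[5,25,0,0.12],[5,25,0,0.12],[5,25,0,0.12],[6,25,0,0.12],[8,25,0,0.12],[8,30,0,0.12],[8,30,0,0.03],[8,35,0,0]]]'

```text
time_s: 2.07
position: [0.3729, -0.0976, 0.2979]
eef_rot: [0.258, 0.966, -0.0, 0.0]
force: [1.3, 0.3, -0.8]
opening: 0.009
gripper_force: 0.0
```

arm_command --series '[[[8,35,0,0],[12,35,-5,0],[20,35,-15,0],[20,30,-20,0],[20,20,-25,0],[20,20,-25,0],[20,10,-25,0],[5,0,-20,0],[0,0,0,0],[0,0,0,0]]]'

```text
time_s: 2.9
position: [0.4964, 0.0856, 0.1625]
eef_rot: [0.258, 0.966, -0.0, -0.001]
force: [0.2, 0.1, 0.2]
opening: 0.005
gripper_force: 0.0
```

arm_command --series '[[[7,10,0,0],[0,0,-20,0],[0,0,-20,0],[0,0,-20,0],[0,0,-13,0],[0,0,0,0]]]'

```text
time_s: 3.4
position: [0.5038, 0.0951, 0.0894]
eef_rot: [0.259, 0.966, -0.0, -0.0]
force: [-0.7, -0.5, -1.1]
opening: -0.0
gripper_force: 0.0
```

```bash
python3 - <<'E'
from h import *
S=cam("side");T=cam("top")
a=np.hstack([cv2.resize(T[0][138:258,160:260],None,fx=4,fy=4,interpolation=cv2.INTER_CUBIC),cv2.resize(S[0][170:290,260:360],None,fx=4,fy=4,interpolation=cv2.INTER_CUBIC)]);cv2.imwrite("pics/c2.png",a)
print(observe()["position"],observe()["force"])
E
```

```text
[0.5047817  0.09573554 0.09124439] [-0.73416622 -0.61374975  0.90063533]
```

View pics/c2.png

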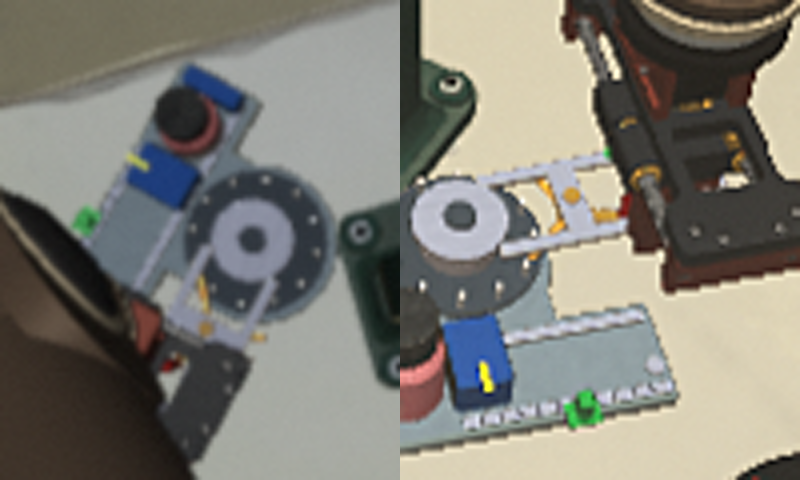

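The crop shows the closed fingers standing beside the red lever (top crop about (172,363)), on its black-dot side, with the press well clear of the gripper. Next I push along the clamp's -x.

arm_command --series '[[[-3,-5.2,0,0],[-3,-5.2,0,0],[-3,-5.2,0,0],[0,0,0,0]]]'

```text
time_s: 3.83
position: [0.4948, 0.0782, 0.0906]
eef_rot: [0.259, 0.966, -0.001, 0.0]
force: [0.1, 0.2, 0.2]
opening: 0.005
gripper_force: 0.0
```

arm_command --series '[[[-1.5,-2.6,0,0],[-1.5,-2.6,0,0],[0,0,0,0]]]'

```text
time_s: 4.08
position: [0.4929, 0.0756, 0.0907]
eef_rot: [0.258, 0.966, 0.001, 0.001]
force: [1.2, 3.4, 1.4]
opening: 0.009
gripper_force: 2.0
```

arm_command --series '[[[-1.5,-2.6,0,0],[-1.5,-2.6,0,0],[0,0,0,0]]]'

```text
time_s: 4.33
position: [0.4897, 0.0706, 0.0906]
eef_rot: [0.258, 0.966, 0.001, 0.0]
force: [1.6, 3.9, 1.8]
opening: 0.007
gripper_force: 2.2
```

```bash
cat > lev.py <<'E'
from h import *
S=cam("side");T=cam("top")
for C,b,n in((T,(168,138,245,270),"top"),(S,(235,170,370,300),"side")):
    hsv=cv2.cvtColor(C[0],cv2.COLOR_BGR2HSV);H,Sa,V=[hsv[...,i].astype(int) for i in range(3)]
    for k,a in(("red",((H<6)|(H>174))&(Sa>170)&(V>80)),("green",(H>45)&(H<80)&(Sa>120)&(V>70)),("yellow",(H>26)&(H<33)&(Sa>150)&(V>150)),("black",V<45)):
        m=np.zeros(a.shape,np.uint8);m[b[1]:b[3],b[0]:b[2]]=a[b[1]:b[3],b[0]:b[2]]
        c,_,st,ce=cv2.connectedComponentsWithStats(m)
        for i in range(1,c):
            if 4<=st[i,4]<200: print(n,k,st[i].tolist(),ce[i].round(1))
s=observe();print(s["position"],s["force"])
E
python3 lev.py
```

```text
top green [179, 190, 6, 6, 23] [181.1 192.8]
top green [217, 235, 2, 2, 4] [217.5 235.5]
top black [199, 161, 13, 12, 121] [205.  166.5]
top black [172, 192, 2, 3, 5] [172.6 192.8]
side red [346, 290, 12, 10, 73] [351.2 294.6]
side green [309, 204, 3, 3, 7] [310.3 205. ]
side green [301, 268, 10, 9, 48] [305.5 272.1]
side yellow [280, 261, 3, 7, 13] [281. 264.]
side black [256, 170, 9, 33, 156] [261.  182.8]
side black [238, 172, 3, 3, 4] [238.8 173. ]
side black [311, 174, 13, 31, 42] [316.8 189.5]
side black [305, 180, 8, 25, 40] [308.4 192.6]
side black [323, 188, 18, 5, 32] [332.5 189.7]
side black [257, 191, 2, 4, 5] [257.8 192.4]
side black [334, 196, 6, 7, 16] [336.8 199.2]
side black [342, 196, 3, 5, 5] [342.8 198. ]
side black [265, 198, 13, 16, 23] [271.3 205.5]
side black [235, 217, 20, 9, 23] [244.7 221.7]
side black [254, 254, 15, 8, 25] [261.  258.3]
side black [272, 261, 2, 7, 7] [272.4 264. ]
side black [335, 283, 35, 17, 50] [351.8 287.7]
side black [357, 295, 5, 5, 11] [359.  297.4]
side black [365, 295, 5, 5, 11] [367.  297.8]
[0.48965623 0.0705904  0.09058115] [1.10169195 4.37485636 3.53403234]
```

arm_command --series '[[[-1.5,-2.6,0,0],[-1.5,-2.6,0,0],[0,0,0,0]]]'

```text
time_s: 4.68
position: [0.4856, 0.0635, 0.0899]
eef_rot: [0.258, 0.966, -0.001, -0.0]
force: [-0.2, 1.6, 0.4]
opening: 0.003
gripper_force: 0.5
```

arm_command --series '[[[-1.5,-2.6,0,0],[-1.5,-2.6,0,0],[0,0,0,0]]]'

```text
time_s: 4.93
position: [0.4826, 0.0577, 0.0898]
eef_rot: [0.259, 0.966, -0.001, -0.0]
force: [-0.6, -0.3, -0.2]
opening: 0.004
gripper_force: 0.0
```

```bash
python3 - <<'E'
from h import *
S=cam("side");T=cam("top")
a=np.hstack([cv2.resize(T[0][138:258,160:260],None,fx=4,fy=4,interpolation=cv2.INTER_CUBIC),cv2.resize(S[0][170:290,260:360],None,fx=4,fy=4,interpolation=cv2.INTER_CUBIC)]);cv2.imwrite("pics/c3.png",a)
print(observe()["position"],observe()["force"])
E
python3 lev.py|grep -v black
```

```text
[0.48302242 0.05840626 0.08997824] [ 0.11403353 -0.24966628  0.09808849]
top green [179, 190, 6, 5, 17] [181.5 192.2]
side red [346, 290, 12, 10, 72] [351.2 294.6]
side green [308, 204, 3, 2, 6] [309.  204.5]
side green [301, 268, 10, 9, 48] [305.5 272.1]
side yellow [280, 261, 3, 7, 14] [280.9 264. ]
[0.48320946 0.05883778 0.09007912] [0.28468858 0.36720346 0.13127512]
```

View pics/c3.png

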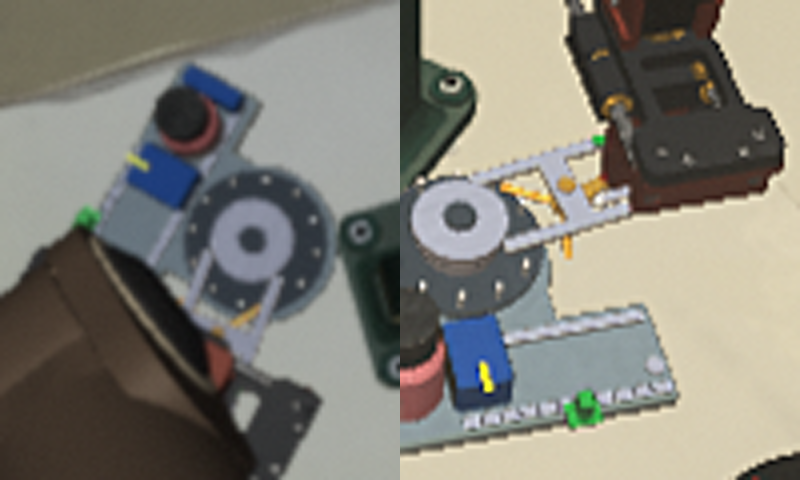

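The crop shows the pawl's orange arms now turned the other way, and the force fell to zero, so the lever snapped over. I back off and look at the handle.

arm_command --series '[[[4,7,0,0],[4,7,10,0],[0,0,25,0],[0,0,25,0],[-20,30,30,0],[-20,30,20,0],[-20,35,0,0],[-15,35,0,0],[0,0,0,0]]]' --gripper -1

```text
time_s: 5.88
position: [0.4153, 0.2078, 0.1991]
eef_rot: [0.254, 0.967, 0.002, 0.001]
force: [0.0, -0.4, -0.0]
opening: 0.651
gripper_force: 0.0
```

```bash
python3 lev.py; python3 - <<'E'
from h import *
S=cam("side");T=cam("top")
a=np.hstack([cv2.resize(T[0][148:258,168:248],None,fx=5,fy=5,interpolation=cv2.INTER_CUBIC),cv2.resize(S[0][180:290,270:350],None,fx=5,fy=5,interpolation=cv2.INTER_CUBIC)]);cv2.imwrite("pics/c4.png",a)
E
```

```text
top red [211, 233, 3, 2, 6] [212.  233.5]
top green [179, 190, 6, 6, 23] [181.1 192.7]
top black [199, 160, 13, 13, 124] [205.1 166.5]
top black [197, 245, 11, 10, 76] [201.8 249.4]
side red [310, 197, 6, 18, 51] [312.6 205.3]
side red [346, 290, 12, 10, 73] [351.3 294.6]
side green [308, 204, 3, 2, 6] [309.  204.5]
side green [301, 268, 10, 9, 48] [305.5 272.1]
side yellow [280, 261, 3, 7, 14] [280.9 264. ]
side black [330, 191, 10, 18, 32] [336.4 198. ]
side black [328, 195, 3, 14, 15] [328.6 201.9]
side black [265, 198, 13, 16, 26] [271.3 205.4]
side black [235, 216, 20, 10, 40] [244.  220.9]
side black [254, 254, 15, 8, 36] [261.2 257.8]
side black [271, 261, 3, 8, 10] [272.4 264.1]
[0.4179459  0.20210911 0.19778577] [ 0.33953924  0.21393104 -0.93756411]
```

View pics/c4.png

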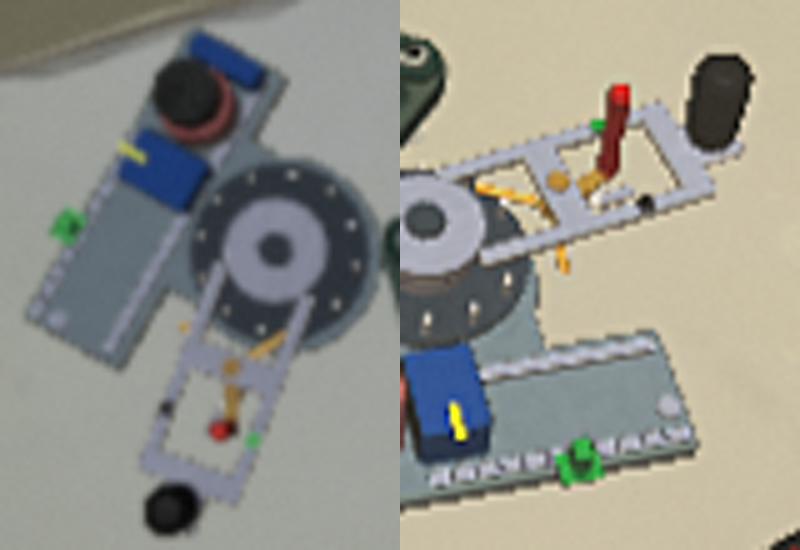

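The crop shows the red lever at top (212,233.5), about 9 mm to the green-dot side of the handle's middle line. The knob is at (201.8,249.4), the jaw has not moved and the pot is standing.

```bash
python3 - <<'E'
from h import *
S=cam("side");T=cam("top")
hub=np.array([.562,.014])
k=onz(T,(201.8,249.4),.08);k2,e=tri(T,(201.8,249.4),S,(333.8,199.7));print(k,k2,e)
v=k[:2]-hub;print(np.linalg.norm(v),np.arctan2(v[1],v[0])-2.611)
p=observe()["position"];print((k-p)*1000,p)
E
```

```text
[0.43666193 0.06403766 0.08      ] [0.43641284 0.06448117 0.07784666] 0.0003806588093278433
0.13495702989384084 0.1507575552699083
[  17.56690125 -134.72368428 -116.70393507] [0.41909502 0.19876134 0.19670394]
```

arm_command --series '[[[5,-34,0,0],[5,-34,0,0],[4,-34,0,0],[4,-33,0,0],[0,0,-30,0],[0,0,-30,0],[0,0,-30,0],[0,0,-19,0],[0,0,0,0]]]'

```text
time_s: 6.93
position: [0.4344, 0.063, 0.0845]
eef_rot: [0.26, 0.966, -0.001, -0.003]
force: [-0.4, -0.8, -0.5]
opening: 1.002
gripper_force: 0.0
```

arm_command --series '[[[0,0,0,0],[0,0,0,0],[0,0,0,0],[0,0,0,0],[0,0,0,0],[0,0,0,0],[0,0,0,0]]]' --gripper 1 --squeeze 25

```text
time_s: 7.52
position: [0.4367, 0.0647, 0.0882]
eef_rot: [0.259, 0.966, 0.0, 0.0]
force: [0.7, 0.4, -0.1]
opening: 0.508
gripper_force: 0.0
```

arm_command --series '[[[0,0,0,0],[0,0,0,0],[0,0,0,0],[0,0,0,0],[0,0,0,0],[0,0,0,0]]]'

```text
time_s: 8.02
position: [0.4363, 0.0646, 0.0878]
eef_rot: [0.258, 0.966, -0.0, -0.0]
force: [-0.7, -1.1, 2.8]
opening: 0.283
gripper_force: 25.0
```

```bash
cat > arc.py <<'E'
# rows of the arc from yaw a to yaw b about the hub, rounded cumulatively
import sys,numpy as np
a,b,n=float(sys.argv[1]),float(sys.argv[2]),int(sys.argv[3])
t=np.linspace(a,b,n+1);P=np.round(135*np.c_[np.cos(t),np.sin(t)]*2)/2
print([[*map(float,r),0,round((b-a)/n,3)] for r in np.diff(P,axis=0)])
E
python3 -c "
from station import *;import numpy as np
s=observe();p=s['position'];print(p,s['opening'],s['gripper_force'],np.arctan2(p[1]-.0135,p[0]-.562),np.hypot(p[1]-.0135,p[0]-.562),s['joint_positions'])"
python3 arc.py 2.755 1.915 12; python3 arc.py 1.915 3.315 20;python3 arc.py 3.315 1.915 20
```

```text
[0.43625365 0.06457913 0.08776488] 0.2827421620159602 25.00033865100704 2.7557463559355844 0.13572479832140485 [ 0.34287045  0.42774358 -0.72358581  2.14773182  0.43373179  0.71279709
  0.37660015]
[[4.0, 8.5, 0, -0.07], [4.5, 8.5, 0, -0.07], [5.0, 8.0, 0, -0.07], [5.5, 7.5, 0, -0.07], [6.0, 7.0, 0, -0.07], [6.5, 7.0, 0, -0.07], [7.0, 6.5, 0, -0.07], [7.5, 5.5, 0, -0.07], [8.0, 5.5, 0, -0.07], [8.0, 4.5, 0, -0.07], [8.5, 4.0, 0, -0.07], [9.0, 3.5, 0, -0.07]]
[[-9.0, -3.5, 0, 0.07], [-8.5, -4.0, 0, 0.07], [-8.0, -4.5, 0, 0.07], [-8.0, -5.5, 0, 0.07], [-7.5, -5.5, 0, 0.07], [-7.0, -6.5, 0, 0.07], [-6.5, -7.0, 0, 0.07], [-6.0, -7.0, 0, 0.07], [-5.5, -7.5, 0, 0.07], [-5.0, -8.0, 0, 0.07], [-4.5, -8.5, 0, 0.07], [-4.0, -8.5, 0, 0.07], [-3.5, -9.0, 0, 0.07], [-2.5, -9.0, 0, 0.07], [-2.0, -9.5, 0, 0.07], [-1.0, -9.0, 0, 0.07], [-1.0, -9.5, 0, 0.07], [0.0, -9.5, 0, 0.07], [0.5, -9.5, 0, 0.07], [1.5, -9.5, 0, 0.07]]
[[-1.5, 9.5, 0, -0.07], [-0.5, 9.5, 0, -0.07], [0.0, 9.5, 0, -0.07], [1.0, 9.5, 0, -0.07], [1.0, 9.0, 0, -0.07], [2.0, 9.5, 0, -0.07], [2.5, 9.0, 0, -0.07], [3.5, 9.0, 0, -0.07], [4.0, 8.5, 0, -0.07], [4.5, 8.5, 0, -0.07], [5.0, 8.0, 0, -0.07], [5.5, 7.5, 0, -0.07], [6.0, 7.0, 0, -0.07], [6.5, 7.0, 0, -0.07], [7.0, 6.5, 0, -0.07], [7.5, 5.5, 0, -0.07], [8.0, 5.5, 0, -0.07], [8.0, 4.5, 0, -0.07], [8.5, 4.0, 0, -0.07], [9.0, 3.5, 0, -0.07]]
```

arm_command --series '[[[4,8.5,0,-0.07],[4.5,8.5,0,-0.07],[5,8,0,-0.07],[5.5,7.5,0,-0.07],[6,7,0,-0.07],[6.5,7,0,-0.07],[0,0,0,0]]]'

```text
time_s: 8.6
position: [0.4689, 0.1126, 0.0878]
eef_rot: [0.455, 0.89, 0.001, 0.0]
force: [2.2, 2.3, -0.9]
opening: 0.285
gripper_force: 25.0
```

arm_command --series '[[[7,6.5,0,-0.07],[7.5,5.5,0,-0.07],[8,5.5,0,-0.07],[8,4.5,0,-0.07],[8.5,4,0,-0.07],[0,0,0,0]]]'

```text
time_s: 9.1
position: [0.5077, 0.1383, 0.0878]
eef_rot: [0.602, 0.798, 0.001, -0.0]
force: [1.1, 2.6, 0.9]
opening: 0.282
gripper_force: 25.0
```

```bash
cat > st.py <<'E'
from h import *
s=observe();p=s['position'];print(p,s['opening'],s['force'],"yaw",np.arctan2(p[1]-.0135,p[0]-.562),"r",np.hypot(p[1]-.0135,p[0]-.562),s['joint_positions'].round(2))
E
python3 st.py;python3 lev.py|grep yellow
```

```text
[0.50771074 0.13828344 0.08782305] 0.282301934027177 [1.12433821 2.64416667 0.89586092] yaw 1.9811635132520202 r 0.136081701473299 [ 0.04  0.5  -0.51  1.96  0.34  0.76 -0.39]
side yellow [280, 261, 3, 7, 13] [281. 264.]
```

arm_command --series '[[[9,3.5,0,-0.07],[0,0,0,0],[-9,-3.5,0,0.07],[-8.5,-4,0,0.07],[-8,-4.5,0,0.07],[-8,-5.5,0,0.07],[-7.5,-5.5,0,0.07],[-7,-6.5,0,0.07],[0,0,0,0]]]'

```text
time_s: 9.95
position: [0.4666, 0.1103, 0.0878]
eef_rot: [0.451, 0.892, -0.0, -0.0]
force: [-3.1, 2.1, 2.6]
opening: 0.28
gripper_force: 25.0
```

arm_command --series '[[[-6.5,-7,0,0.07],[-6,-7,0,0.07],[-5.5,-7.5,0,0.07],[-5,-8,0,0.07],[-4.5,-8.5,0,0.07],[-4,-8.5,0,0.07],[0,0,0,0]]]'

```text
time_s: 10.53
position: [0.4359, 0.0636, 0.0878]
eef_rot: [0.257, 0.966, -0.0, -0.0]
force: [-0.3, 0.5, 2.1]
opening: 0.282
gripper_force: 25.0
```

```bash
python3 st.py;python3 lev.py|grep -E "yellow|red"
```

```text
[0.43591211 0.06361636 0.08775732] 0.2818421378380836 [-0.34482419  0.45705994  2.13399572] yaw 2.7632677931225964 r 0.13568274188426244 [ 0.35  0.43 -0.72  2.15  0.43  0.71  0.38]
top red [210, 233, 4, 3, 8] [211.6 233.8]
side red [310, 197, 6, 18, 61] [312.6 205.1]
side red [346, 290, 12, 10, 72] [351.2 294.6]
side yellow [285, 260, 3, 7, 12] [286.  262.8]
```

arm_command --series '[[[-3.5,-9,0,0.07],[-2.5,-9,0,0.07],[-2,-9.5,0,0.07],[-1,-9,0,0.07],[0,0,0,0]]]'

```text
time_s: 11.05
position: [0.4272, 0.0275, 0.0877]
eef_rot: [0.121, 0.993, -0.0, -0.0]
force: [-1.9, 0.1, 4.8]
opening: 0.285
gripper_force: 25.0
```

arm_command --series '[[[-1,-9.5,0,0.07],[0,-9.5,0,0.07],[0.5,-9.5,0,0.07],[0,0,0,0]]]'

```text
time_s: 11.38
position: [0.4273, -0.0011, 0.0878]
eef_rot: [0.016, 1.0, -0.0, -0.0]
force: [0.1, -1.3, 3.9]
opening: 0.282
gripper_force: 25.0
```

```bash
cat > ptr.py <<'E'
from h import *
S=cam("side")
hsv=cv2.cvtColor(S[0],cv2.COLOR_BGR2HSV);H,Sa,V=[hsv[...,i].astype(int) for i in range(3)]
a=(H>22)&(H<33)&(Sa>130)&(V>120);m=np.zeros(a.shape,np.uint8);m[245:285,270:325]=a[245:285,270:325]
hub=np.array([.562,.0135]);y=np.array([-.8625,.506]);x=np.array([.506,.8625])
c,_,st,ce=cv2.connectedComponentsWithStats(m);i=1+np.argmax(st[1:,4]) if c>1 else 0
if i:
    v,u=np.nonzero(_==i); tip=(u[v>=v.max()-1].mean(),v.max())
    q=onz(S,tip,.043)[:2]-hub; print("tip",tip,st[i],"clamp",x@q,y@q)
q=onz(S,(306,268.5),.032)[:2]-hub;print("mark",x@q,y@q)
E
python3 st.py;python3 ptr.py;python3 lev.py|grep -E "top"
```

```text
[ 0.42730073 -0.00105539  0.08775156] 0.2818926985700233 [ 0.13361599 -1.31145944  3.9005527 ] yaw -3.033951919171845 r 0.1354833998066681 [ 0.59  0.44 -0.84  2.17  0.5   0.73  0.94]
tip (np.float64(292.5), np.int64(265)) [291 259   3   7  13] clamp 0.09742677268264412 0.013000720884480052
mark 0.10465025879202601 0.039833761176900004
top red [229, 233, 3, 3, 8] [230.1 234.1]
top green [179, 190, 6, 6, 23] [181.1 192.7]
top black [199, 161, 13, 12, 122] [205.1 166.5]
top black [218, 229, 3, 3, 5] [219.2 230. ]
top black [225, 234, 20, 30, 184] [236.7 247.3]
top black [208, 238, 4, 3, 6] [210.  239.2]
top black [180, 244, 24, 26, 93] [188.5 254.9]
top black [235, 257, 10, 13, 22] [240.  263.8]
```

arm_command --series '[[[-0.5,9.5,0,-0.07],[0,9.5,0,-0.07],[1,9.5,0,-0.07],[1,9,0,-0.07],[2,9.5,0,-0.07],[2.5,9,0,-0.07],[3.5,9,0,-0.07],[4,8.5,0,-0.07],[4.5,8.5,0,-0.07],[5,8,0,-0.07]]]'

```text
time_s: 12.37
position: [0.4496, 0.0897, 0.0877]
eef_rot: [0.361, 0.933, -0.001, -0.0]
force: [-1.5, -2.7, 4.7]
opening: 0.283
gripper_force: 25.0
```

arm_command --series '[[[5.5,7.5,0,-0.07],[6,7,0,-0.07],[6.5,7,0,-0.07],[7,6.5,0,-0.07],[7.5,5.5,0,-0.07],[8,5.5,0,-0.07],[8,4.5,0,-0.07],[8.5,4,0,-0.07],[9,3.5,0,-0.07],[0,0,0,0]]]'

```text
time_s: 13.2
position: [0.5169, 0.142, 0.0878]
eef_rot: [0.631, 0.775, 0.0, 0.0]
force: [1.6, 1.7, 1.0]
opening: 0.28
gripper_force: 25.0
```

```bash
python3 st.py;python3 ptr.py
```

```text
[0.51692595 0.14198271 0.08779477] 0.279724365195203 [1.64409277 1.70696305 0.96364474] yaw 1.9081997398071213 r 0.13615974637340447 [ 0.02  0.51 -0.48  1.94  0.33  0.77 -0.45]
tip (np.float64(292.5), np.int64(265)) [291 259   3   7  13] clamp 0.09742677268264412 0.013000720884480052
mark 0.10465025879202601 0.039833761176900004
```

arm_command --series '[[[-9,-3.5,0,0.07],[-8.5,-4,0,0.07],[-8,-4.5,0,0.07],[-8,-5.5,0,0.07],[-7.5,-5.5,0,0.07],[-7,-6.5,0,0.07],[-6.5,-7,0,0.07],[-6,-7,0,0.07],[-5.5,-7.5,0,0.07]]]'

```text
time_s: 14.0
position: [0.4501, 0.0905, 0.0879]
eef_rot: [0.356, 0.935, 0.001, 0.001]
force: [4.2, 3.5, -5.5]
opening: 0.282
gripper_force: 25.0
```

arm_command --series '[[[-5,-8,0,0.07],[-4.5,-8.5,0,0.07],[-4,-8.5,0,0.07],[-3.5,-9,0,0.07],[0,0,0,0]]]'

```text
time_s: 14.42
position: [0.4327, 0.0547, 0.0878]
eef_rot: [0.223, 0.975, 0.0, 0.0]
force: [1.2, -1.6, -0.5]
opening: 0.286
gripper_force: 25.0
```

```bash
python3 st.py;python3 ptr.py
```

```text
[0.43270015 0.05472693 0.08780272] 0.28560408797083525 [ 1.20038304 -1.6169583  -0.47589978] yaw 2.832935513359994 r 0.1357133393687658 [ 0.38  0.42 -0.74  2.16  0.44  0.71  0.46]
tip (np.float64(299.5), np.int64(264)) [298 258   3   7  14] clamp 0.09807508147615178 0.027241582890357136
mark 0.10465025879202601 0.039833761176900004
```

arm_command --series '[[[-2.5,-9,0,0.07],[-2,-9.5,0,0.07],[-1,-9,0,0.07],[-1,-9.5,0,0.07],[0,-9.5,0,0.07],[0.5,-9.5,0,0.07],[0.5,-4.5,0,0.035],[0,0,0,0]]]'

```text
time_s: 15.13
position: [0.4277, -0.0048, 0.0878]
eef_rot: [-0.001, 1.0, 0.0, 0.0]
force: [2.9, -0.9, -1.0]
opening: 0.284
gripper_force: 25.0
```

```bash
python3 st.py;python3 ptr.py;python3 - <<'E'
from h import *
S=cam("side");T=cam("top")
a=np.hstack([cv2.resize(T[0][148:258,168:248],None,fx=5,fy=5,interpolation=cv2.INTER_CUBIC),cv2.resize(S[0][180:290,250:330],None,fx=5,fy=5,interpolation=cv2.INTER_CUBIC)]);cv2.imwrite("pics/c5.png",a)
E
```

```text
[ 0.42772967 -0.00484398  0.0877871 ] 0.2841516626078771 [ 2.85326121 -0.90798317 -0.97702164] yaw -3.005813528443132 r 0.13551761227074913 [ 0.6   0.45 -0.85  2.17  0.51  0.73  0.98]
tip (np.float64(305.2), np.int64(263)) [303 257   4   7  15] clamp 0.09819937840357626 0.038995293616467495
mark 0.10465025879202601 0.039833761176900004
```

View pics/c5.png

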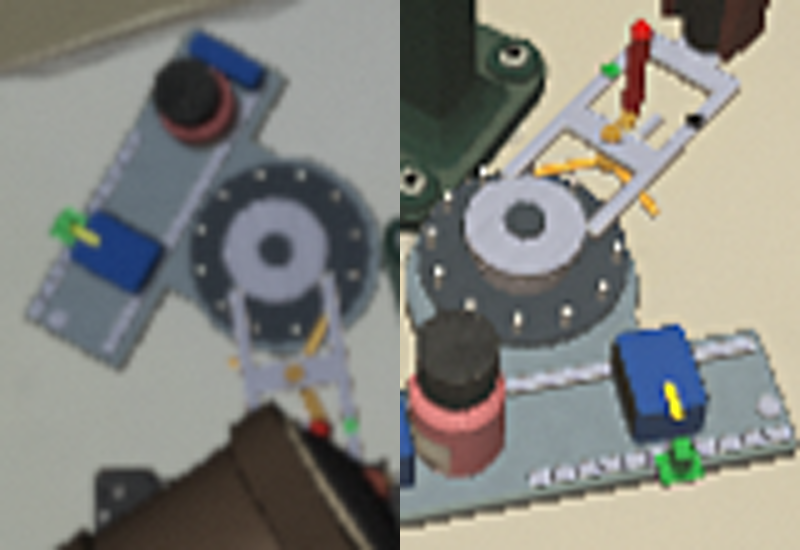

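The crop shows the yellow pointer opposite the green mark (computed gap about 1 mm). The lever is still on the green side and the pot is standing. I release now.

arm_command --series '[[[0,0,0,0],[0,0,0,0],[0,0,0,0],[0,0,0,0],[0,0,0,0],[0,0,0,0],[0,0,0,0],[0,0,0,0]]]' --gripper -1

```text
time_s: 15.95
position: [0.4274, -0.0048, 0.0878]
eef_rot: [-0.001, 1.0, 0.0, -0.0]
force: [-0.4, 0.4, 0.4]
opening: 0.853
gripper_force: 0.0
```

arm_command --series '[[[0,0,10,0],[0,0,25,0],[0,0,30,0],[0,0,30,0],[-5,20,30,0],[-10,30,10,0],[-10,30,0,0],[0,0,0,0],[0,0,0,0]]]'

```text
time_s: 16.7
position: [0.4021, 0.0764, 0.2236]
eef_rot: [-0.003, 1.0, -0.0, 0.001]
force: [0.5, -0.1, -0.9]
opening: 1.002
gripper_force: 0.0
```

```bash
python3 st.py;python3 ptr.py;python3 - <<'E'
from h import *
S=cam("side");T=cam("top")
a=np.hstack([cv2.resize(T[0][148:258,168:248],None,fx=5,fy=5,interpolation=cv2.INTER_CUBIC),cv2.resize(S[0][180:290,250:330],None,fx=5,fy=5,interpolation=cv2.INTER_CUBIC)]);cv2.imwrite("pics/c6.png",a)
E
```

```text
[0.40208052 0.07643105 0.22363947] 1.0015582802445997 [ 0.538391   -0.09720813 -0.90020268] yaw 2.766687438634019 r 0.17185620707837396 [ 0.68  0.19 -1.07  2.06  0.2   0.99  1.08]
tip (np.float64(305.2), np.int64(263)) [303 257   4   7  15] clamp 0.09819937840357626 0.038995293616467495
mark 0.10465025879202601 0.039833761176900004
```

View pics/c6.png

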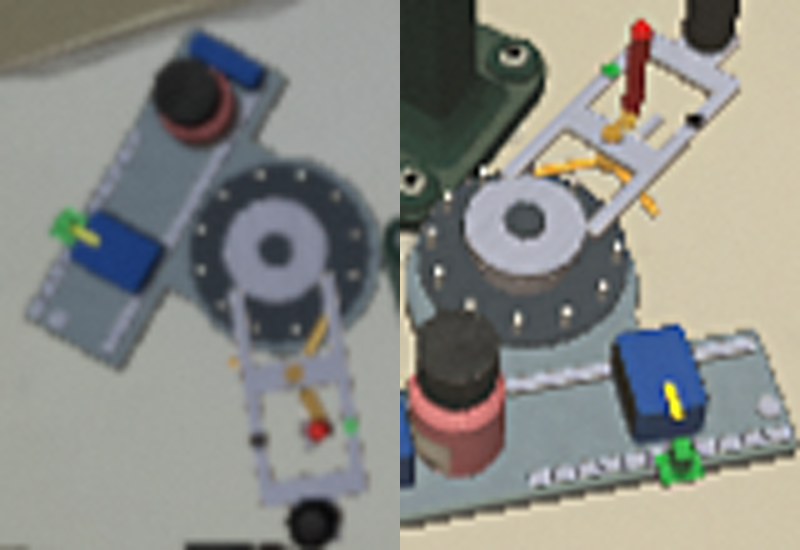

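The crop shows the pointer opposite the mark, the lever on the green side (top crop (318,430)), the pot upright and the gripper clear.

```bash
python3 -c "
from station import *
print(sign_off())"
```

```text
the job is handed in; nothing more can be done
None
```

The job is handed in: the lever is on the green-dot side, two handle strokes brought the jaw pointer to within about 1 mm of the green mark, the pot is still standing in place, and the gripper is clear.

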